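# Load the ball mill's grinding jars

## Task

Three steel grinding jars stand open in the ball mill under its swung-up clamp bar, and one of them already has its ball. Drop one of the two large steel balls from the tray into each of the two empty jars, one ball to a jar. Leave the small balls in the tray, leave the jar lids, the spatula and the well plate where they are, and do not knock the mill or its clamp bar hard.

Things in the scene. Friction and masses are not known exactly. Their poses are not given: they have to be found in the camera images.
- mill: Bench-top ball mill, fixed. Origin on the table under the middle of the row of jars; x points from its open front to its back, y along the row, z up. Carrier plate 75 x 200 mm, 20 mm thick, centred on the origin; jars on it at y = -54, 0, +54 mm. Drive housing behind it: x = 40 to 150 mm, 200 mm wide, 60 mm tall, with hinge blocks up to 86 mm at x = 75, y = +-92 mm.
- clamp_bar (a point): Middle of the mill's fixed 12 mm round bar, 184 mm long, along the mill's y; 115 mm above the jar rims, 8 mm behind (mill +x) the jars' axes. 10 mm arms run from its ends down and back to the hinge blocks. A gripper pointing straight down over a jar hits the bar: come from the front (mill -x), fingers slanting down and backwards, about 40 degrees from vertical.
- jar_a_mouth (a point): Centre of the round mouth, level with the rim, of an upright steel jar fixed in the carrier: outside 46 mm diameter and 52 mm tall, straight bore 34 mm in diameter and 42 mm deep; rim 72 mm above the table. z axis up, x and y parallel to the mill's. This jar is empty at the start.
- jar_b_mouth (a point): Centre of the round mouth, level with the rim, of an upright steel jar fixed in the carrier: outside 46 mm diameter and 52 mm tall, straight bore 34 mm in diameter and 42 mm deep; rim 72 mm above the table. z axis up, x and y parallel to the mill's. This jar is empty at the start.
- jar_c_mouth (a point): Centre of the round mouth, level with the rim, of an upright steel jar fixed in the carrier: outside 46 mm diameter and 52 mm tall, straight bore 34 mm in diameter and 42 mm deep; rim 72 mm above the table. z axis up, x and y parallel to the mill's. This jar already holds a 24 mm ball at the start. Which of the three places each jar has varies.
- tray: White plastic ball tray, 130 x 130 x 20 mm, fixed flat on the table. Origin under its centre on the table, z up, x and y along its sides. Four round seats 26 mm in diameter and 4 mm deep, at x, y = +-34 mm; each holds one ball, which stands well proud and can be gripped above the tray top (20 mm above the table).
- ball_1_center (a point): Centre of a plain steel ball, 24 mm in diameter (56 g), in a tray seat at the start (centre 28 mm above the table). To be loaded. Its axes mean nothing.
- ball_2_center (a point): Centre of a plain steel ball, 24 mm in diameter (56 g), in a tray seat at the start (centre 28 mm above the table). To be loaded. Its axes mean nothing.
- ball_3_center (a point): Centre of a plain steel ball, 24 mm in diameter (56 g), already in a jar at the start; to stay there. In a jar a 24 mm ball's centre lies 30 mm below the rim.
- small_1_center (a point): Centre of a smaller plain steel ball, 15 mm in diameter, in a tray seat; to be left there.
- small_2_center (a point): Centre of a smaller plain steel ball, 15 mm in diameter, in a tray seat; to be left there.
- ball_1: The ball of ball_1_center; origin turns with it, use the centre.
- ball_2: The ball of ball_2_center; origin turns with it, use the centre.
- jar_lid_1: Bystander: loose steel jar lid, 46 mm diameter, 14 mm tall, on top of the mill's drive housing. Origin under its centre.
- jar_lid_2: Bystander: loose steel jar lid, 46 mm diameter, 14 mm tall, on the table in front of the tray. Origin under its centre.
- well_plate: Bystander: flat plastic well plate 86 x 127 x 14 mm. Origin under its centre.
- spatula: Bystander: spatula 170 mm long lying on the table. Origin under its middle.

How it is judged:
By the outcome, as a careful person would: the job done as asked, in the order asked, and still so for the second after the job is handed in, with the robot touching nothing.
It also fails if it takes over 61 s, if anything falls off the work surface, if the arm or the gripper's body presses on something with over 40 N, if the wrist force passes 120 N, or if a joint passes its speed limit or range.

## Robot

A 6-joint arm with a two-finger parallel gripper is mounted at the origin on the work surface. World frame = base frame: x ahead of the robot, y to its left, z up, the work surface at z = 0. Lengths are in mm, angles in rad, forces in N, time in s.
With the tool pointing down it reaches from about 275 to 750 mm from the base axis. Payload 10.2 kg.
Tool frame: the origin (TCP) lies at the very end of the fingers, on their centre line; the grasp point (between the pads) lies 19 mm behind it; z points along the fingers, y is the line along which they close (so a half turn about z gives the same grasp; the last joint's range is limited). The gripper opens to 88 mm and grips with 3 to 60 N. Pads are 18 mm wide; open, the fingers measure 123 mm over their backs; the gripper's body (75 mm by 187 mm) begins 45 mm behind the grasp point.
Start: joints at [-1.35, 0.313, 1.498, -0, 1.331, -0.223], TCP at [225.41, -474.153, 238.72] pointing down, gripper open.
Joint ranges: [-2.94, 2.94], [-0.97, 2.17], [0.19, 2.56], [-1.23, 4.37], [0.02, 3.11], [-2.88, 2.88]. Speed limits (rad/s): [2.39, 2.39, 3.01, 3.14, 3.14, 3.14].

## Interface

Orientations are given as a unit quaternion [x, y, z, w].
In Python, from plant import r gives the robot as it stands. The module is installed in compiled form; this text tells all that it offers.
- The arm moves only by the tool step_arm, never from a script. Its argument "series" is a list of rows, each an object with "twist": the turn, a rotation vector about the tool's x, y, z in units of 180 degrees (1.0 is 180 degrees), a list of three; "offset": the shift along the tool's x, y, z in units of 25 cm (1.0 is 25 cm), a list of three; "fingers": the opening, from 0 (shut) to 1 (fully open). A call has 1 to 10 rows; each row is the pose to reach, as a shift and turn from the pose commanded when the call began, along the tool's axes at that moment, turning the shorter way round; what a row does not reach only later rows make up. A row lasts 1/12 s, in which the tool goes at most 41.7 mm and 7.16 degrees, less where a joint would pass 70% of its speed; a pose out of reach is approached as far as the arm can. A call with a number of a shift or a turn outside -1 to 1 is refused whole. A call with a gripper value outside its range is refused whole. The fingers move at their own pace and stop on an object; the grip force is fixed at half the most. Time passes only in rows, so rows that repeat a pose let the fingers close. It gives the time, the measured TCP pose, the force, the opening and the grip force at its end, in the units of the state.
- r.get_obs(): the state, without advancing time (a new reading comes with each control period).
- r.snapshot(name): name is "side" or "top"; returns (picture, depth): 480x640x3 uint8, red, green, blue; 480x640 float32, mm along the optical axis (not along the pixel's ray), 0 where there is no reading.
- r.camera_info(name): a dict with "mtx" (3x3 intrinsics, pixels), "camera_from_world" (4x4, takes a point from world to camera coordinates). Camera axes: x right, y down, z forward; pixel columns grow to the right and rows downward; lengths in mm; the calibration is good to about 2 mm. A picture is of the moment at which its call begins. camera_info takes no time and is no camera call.
- r.hand_in(): hands the job in; it is judged then, once.
The state is a dict: "time_s": time; "joints": joint angles; "joint_velocities": joint speeds; "tau": joint torques, N m; "ee_pos": TCP position; "tcp_rot": TCP orientation; "contact_force": force on the tool from outside, world axes, zero at the start; "torque": the same for the moment, N m; "finger_gap": opening from 0.0 (shut) to 1.0 (fully open); "grip_force": force on a finger pad.
Only numpy, scipy, OpenCV 4.12 (cv2) and the standard library are available. Lean on these libraries where they do the work, as an engineer would, in place of code of your own. Each camera call takes 0.05 s, during which the arm holds its last target. There are 200 camera calls.

## Working session

There is one attempt and no reset: what is moved stays moved. The work goes in short steps, Python scripts to look and compute and a tool call to move; the robot and the scene stay as the last step left them, time stands still between calls to the robot, and variables do not carry over. Pictures are saved under pics/ and viewed, at most 10 in all, crops included, and the job is handed in when it is done.

Besides the shell and the picture viewer there is one more tool, called after "Request:" as name(argument=value, ...), one argument or row to a line, values as JSON. step_arm: Moves the arm, as the interface text tells. Its arguments: {"type":"object","properties":{"series":{"type":"array"}},"required":["series"]}

```bash
mkdir -p pics
python3 - <<'E'
from plant import r
import cv2,numpy as np
for n in("top","side"):
    p,d=r.snapshot(n); np.savez(f"{n}0.npz",p=p,d=d); cv2.imwrite(f"pics/{n}0.png",p[...,::-1])
    i=r.camera_info(n); print(n,np.round(i["mtx"],1).tolist(),np.round(i["camera_from_world"],3).tolist())
o=r.get_obs();print(o)
E
```

```text
top [[613.9, 0.0, 316.5], [0.0, 613.9, 234.2], [0.0, 0.0, 1.0]] [[-0.022, -0.999, -0.024, 36.146], [-0.988, 0.025, -0.15, 525.913], [0.151, 0.02, -0.988, 1437.303], [0.0, 0.0, 0.0, 1.0]]
side [[530.3, 0.0, 326.0], [0.0, 530.3, 230.6], [0.0, 0.0, 1.0]] [[-0.686, -0.728, -0.009, 384.911], [-0.564, 0.539, -0.625, 371.678], [0.46, -0.424, -0.781, 1054.417], [0.0, 0.0, 0.0, 1.0]]
{'time_s': 0.1, 'joints': array([-1.35040023e+00,  3.13360325e-01,  1.49833190e+00,  5.07830770e-06,
        1.33103402e+00, -2.23404662e-01]), 'joint_velocities': array([ 0.000444  , -0.00254775, -0.00269136,  0.00160065, -0.00047252,
        0.0007015 ]), 'tau': array([ 2.17318760e-03, -4.02816296e+01, -2.52641362e+01,  6.94556208e-02,
        3.42342595e-02, -4.79093330e-05]), 'ee_pos': array([ 225.36060958, -473.92712332,  238.24656207]), 'tcp_rot': array([ 9.75480945e-01,  2.20083177e-01,  3.31879699e-06, -5.66791527e-04]), 'contact_force': array([-0.64850156, -0.07564172,  0.92301233]), 'torque': array([0.02865776, 0.03816056, 0.00245864]), 'grip_force': 0.0, 'finger_gap': 1.0003616504229513}
```

View pics/top0.png

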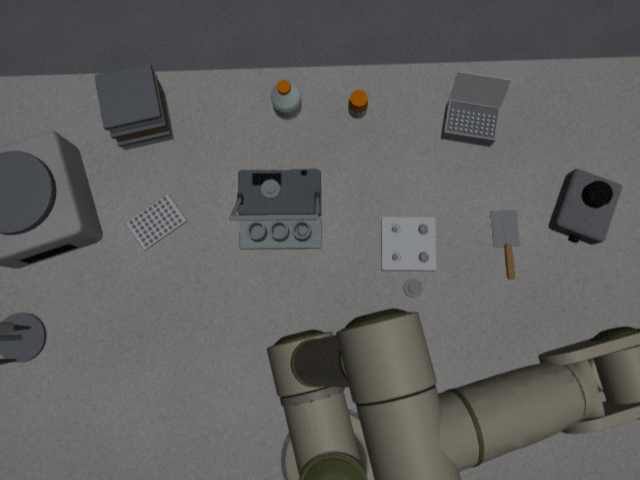

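View pics/side0.png

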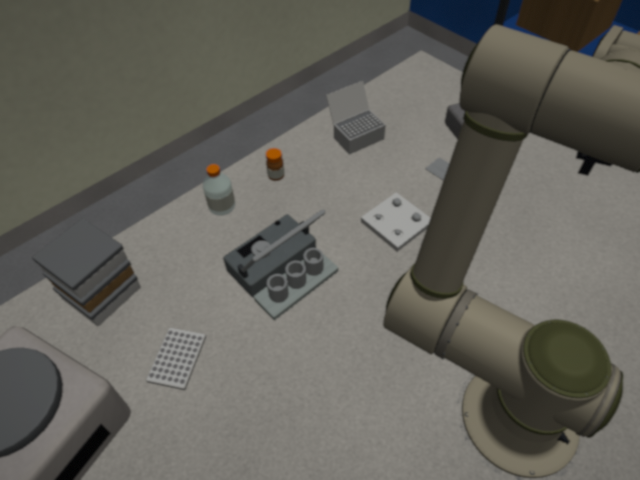

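The top view shows the mill's jars at about (258/280/302, 230) and the tray at (409, 243). The side view has the jars at about (278,287), (296,273) and (314,261), and the tray at (397,220). I'll enlarge both next.

Run:
```python
import cv2,numpy as np
t=np.load("top0.npz")["p"];s=np.load("side0.npz")["p"]
def c(p,x,y,w,h):return cv2.resize(p[y:y+h,x:x+w],(400,300),interpolation=cv2.INTER_CUBIC)
o=np.vstack([np.hstack([c(t,230,185,100,75),c(t,370,205,80,60)]),np.hstack([c(s,245,220,100,75),c(s,355,185,80,60)])])
o=cv2.convertScaleAbs(o,alpha=1.4)
cv2.imwrite("pics/crop0.png",o[...,::-1])
```

```text
(no output)
```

View pics/crop0.png

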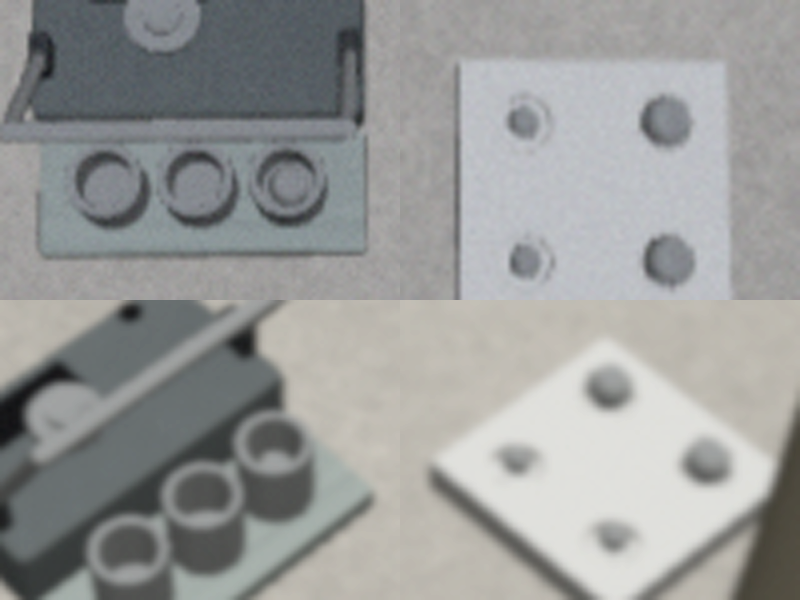

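The left and middle jars (top-view pixels about (257,231) and (280,231)) are empty, and the right one (302,231) holds its ball. The large balls are in the right-hand column of the tray, at about (423,229) and (424,257).

```bash
cat > h.py <<'E'
from plant import r
import cv2,numpy as np
def cam(n):
    i=r.camera_info(n);K=np.array(i["mtx"]);T=np.array(i["camera_from_world"]);return K,T
def plane(n,uv,z):
    K,T=cam(n);R=T[:3,:3];c=-R.T@T[:3,3]
    d=(R.T@np.linalg.inv(K)@np.c_[np.atleast_2d(uv),np.ones(len(np.atleast_2d(uv)))].T).T
    return c+d*((z-c[2])/d[:,2])[:,None]
def cloud(n,d):
    K,T=cam(n);v,u=np.mgrid[:480,:640]
    P=np.stack([(u-K[0,2])/K[0,0]*d,(v-K[1,2])/K[1,1]*d,d],-1)-T[:3,3]
    return P@T[:3,:3]
E
python3 - <<'E'
from h import *
for n,bx in(("top",((375,210),(442,276),(235,215,325,252))),("side",((358,190),(432,250),(262,245,328,303)))):
    f=np.load(n+"0.npz");p,d=f["p"],f["d"];X=cloud(n,d)
    g=cv2.cvtColor(p,cv2.COLOR_RGB2GRAY)
    (x0,y0),(x1,y1)=bx[0],bx[1]
    s=g[y0:y1,x0:x1]
    th,m=cv2.threshold(cv2.GaussianBlur(s,(3,3),0),0,255,cv2.THRESH_OTSU)
    cs,_=cv2.findContours(m,0,1);c=max(cs,key=cv2.contourArea)
    w=plane(n,c[:,0]+[x0,y0],20)[:,:2].astype(np.float32)
    print(n,"thr",th,"tray rect",cv2.minAreaRect(w))
    med=np.median(s[m>0]);b=((s<med-35)*255).astype(np.uint8)
    k,lab,st,ce=cv2.connectedComponentsWithStats(b)
    for i in range(1,k):
        if 8<st[i,4]<250: print(" blob",st[i],np.round(ce[i]+[x0,y0],1),np.round(plane(n,ce[i]+[x0,y0],28)[0],1))
    for lo,hi,nm in((66,80,"rim"),(54,66,"housing"),(14,26,"carrier")):
        q=(X[...,2]>lo)&(X[...,2]<hi)&(X[...,0]>380)&(X[...,0]<720)&(X[...,1]>-50)&(X[...,1]<250)&(d>0)
        k,lab,st,ce=cv2.connectedComponentsWithStats(q.astype(np.uint8))
        for i in range(1,k):
            if st[i,4]>40:
                P=X[lab==i];print(" ",nm,st[i],P.mean(0).round(1),[np.round(a,1) for a in cv2.minAreaRect(P[:,:2].astype(np.float32))])
E
```

```text
top thr 123.0 tray rect ((502.88067626953125, -199.1663360595703), (129.04469299316406, 127.25382995605469), 88.5192642211914)
 blob [ 6  8 12 54 67] [382.1 249.4] [ 487.3 -133.2   28. ]
 blob [43 14 10 10 71] [422.4 229. ] [ 534.6 -232.4   28. ]
 blob [17 17  5  5 22] [394.  229.1] [ 536.2 -163.7   28. ]
 blob [44 42 10 10 71] [423.  256.7] [ 467.3 -230.6   28. ]
 blob [17 44  6  6 27] [394.3 256.8] [ 468.8 -161.8   28. ]
 blob [25 60 12  2 13] [405.7 270.1] [ 436.1 -187.8   28. ]
 blob [42 60 18  2 22] [424.2 270.8] [ 433.3 -231.9   28. ]
  rim [260 180  20  19 255] [634.1 131.9  71. ] [array([634.5, 132.2]), array([44. , 44.5]), np.float64(74.2)]
  rim [246 221  20  19 139] [535.7 166.9  71.7] [array([535.9, 167.2]), array([44.6, 44.7]), np.float64(75.9)]
  rim [269 221  19  19 132] [534.8 113.6  71.6] [array([534.4, 113.8]), array([43.4, 43.8]), np.float64(88.9)]
  rim [292 220  19  19 125] [535.2  59.9  71.8] [array([535.1,  59.6]), array([43. , 44.2]), np.float64(88.3)]
  housing [ 238  170   83   45 3004] [629.7 111.4  60. ] [array([629.5, 112.3]), array([199. , 110.3]), np.fl
[... 1060 characters left out ...]
4)]
  housing [304 260  20   8  57] [523.7  71.9  59.9] [array([527.1,  71.4]), array([43.9, 17.8]), np.float64(46.2)]
  housing [289 263  14   8  43] [550.6 106.9  59.5] [array([550.4, 106.4]), array([30.4, 12.3]), np.float64(54.0)]
  housing [287 273  19   9  63] [523.9 125.9  59.7] [array([526.1, 125.4]), array([41.2, 15.6]), np.float64(49.1)]
  housing [269 277  16   8  43] [550.6 161.7  60.1] [array([549.5, 164.5]), array([34.6, 14.9]), np.float64(63.0)]
  housing [268 286  20  10  62] [525.1 178.9  60.3] [array([527.9, 178.5]), array([43. , 17.2]), np.float64(50.4)]
  carrier [ 226  254  113   65 1268] [530.  138.9  19.5] [array([590.7, 114. ]), array([202.2, 184.1]), np.float64(88.7)]
```

```bash
cat >> h.py <<'E'
from scipy.spatial.transform import Rotation as Ro
def go(pos,tilt=0):
    o=r.get_obs();C=Ro.from_quat(o["tcp_rot"]);a=np.radians(tilt)
    G=Ro.from_matrix(np.array([[np.cos(a),0,np.sin(a)],[0,-1,0],[np.sin(a),0,-np.cos(a)]]).T)
    print("t",round(o["time_s"],2),"tcp",o["ee_pos"].round(1),"gap",round(o["finger_gap"],3),"offset",(C.inv().apply(np.array(pos)-o["ee_pos"])/250).round(3),"twist",((C.inv()*G).as_rotvec()/np.pi).round(3))
E
python3 -c "
from h import *
go([468.7,-230.5,110])"
```

```text
t 0.1 tcp [ 225.4 -473.9  238.2] gap 1.0 offset [ 1.297 -0.461  0.514] twist [-0.    -0.     0.141]
```

Request:
step_arm(
  series=[
    {"twist": [0,0,0.141],"offset": [0.9,-0.32,0.2],"fingers": 0.6},
    {"twist": [0,0,0.141],"offset": [0.9,-0.32,0.2],"fingers": 0.6},
    {"twist": [0,0,0.141],"offset": [0.9,-0.32,0.2],"fingers": 0.6},
    {"twist": [0,0,0.141],"offset": [0.9,-0.32,0.2],"fingers": 0.6},
    {"twist": [0,0,0.141],"offset": [0.9,-0.32,0.2],"fingers": 0.6},
    {"twist": [0,0,0.141],"offset": [0.9,-0.32,0.2],"fingers": 0.6},
    {"twist": [0,0,0.141],"offset": [0.9,-0.32,0.2],"fingers": 0.6},
    {"twist": [0,0,0.141],"offset": [0.9,-0.32,0.2],"fingers": 0.6},
  ],
)

```text
time_s: 0.77
ee_pos: [395.1, -303.7, 188.1]
tcp_rot: [1.0, 0.002, -0.0, -0.001]
contact_force: [-0.8, 0.6, 1.0]
finger_gap: 0.602
grip_force: 0.0
```

```bash
python3 -c "
from h import *
go([468.7,-230.5,80])"
```

```text
t 0.77 tcp [ 395.1 -303.7  188.1] gap 0.602 offset [ 0.296 -0.291  0.433] twist [-0.     0.     0.001]
```

Request:
step_arm(
  series=[
    {"twist": [0,0,0],"offset": [0.295,-0.291,0.433],"fingers": 0.6},
    {"twist": [0,0,0],"offset": [0.295,-0.291,0.433],"fingers": 0.6},
    {"twist": [0,0,0],"offset": [0.295,-0.291,0.433],"fingers": 0.6},
    {"twist": [0,0,0],"offset": [0.295,-0.291,0.433],"fingers": 0.6},
    {"twist": [0,0,0],"offset": [0.295,-0.291,0.433],"fingers": 0.6},
    {"twist": [0,0,0],"offset": [0.295,-0.291,0.433],"fingers": 0.6},
  ],
)

```text
time_s: 1.27
ee_pos: [467.5, -233.3, 80.3]
tcp_rot: [1.0, 0.0, -0.001, -0.0]
contact_force: [0.1, -0.6, 0.5]
finger_gap: 0.597
grip_force: 0.0
```

Run:
```python
from h import *
go([468.7,-230.5,22.5])
o=[]
for n in("top","side"):
    p,d=r.snapshot(n)
    K,T=cam(n)
    q=K@(T[:3,:3]@r.get_obs()["ee_pos"]+T[:3,3]);q=q[:2]/q[2];print(n,q)
    q2=K@(T[:3,:3]@np.array([468.7,-230.5,28])+T[:3,3]);q2=q2[:2]/q2[2];print(q2)
    x,y=int(q2[0])-50,int(q2[1])-60
    c=cv2.resize(p[y:y+100,x:x+100],(400,400),interpolation=cv2.INTER_CUBIC)
    for k,col in((q,(255,0,0)),(q2,(0,255,0))): cv2.drawMarker(c,tuple(int(v) for v in (k-[x,y]+.5)*4),col,0,10)
    o.append(c)
cv2.imwrite("pics/c1.png",cv2.convertScaleAbs(np.hstack(o)[...,::-1],alpha=1.4))
```

```text
t 1.27 tcp [ 467.5 -233.3   80.3] gap 0.597 offset [ 0.005 -0.011  0.231] twist [-0.  0.  0.]
top [427.88236916 253.918185  ]
[422.92328948 256.1315594 ]
side [421.10970451 202.23861443]
[417.04967496 216.93703734]
```

View pics/c1.png

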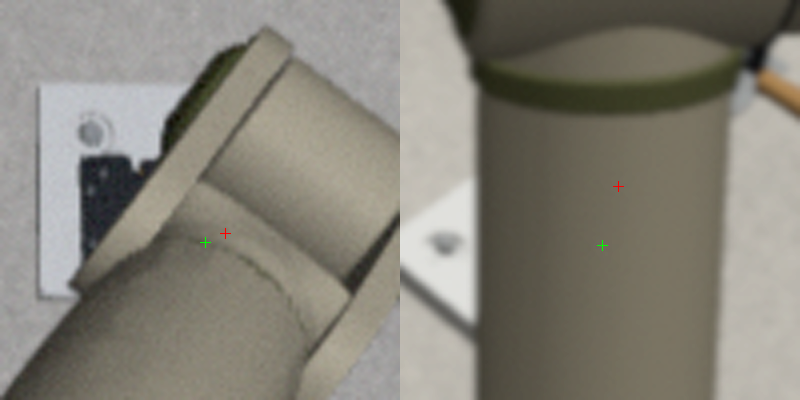

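The arm hides the grasp in both views, so I'll descend on the measured position.

Request:
step_arm(
  series=[
    {"twist": [0,0,0],"offset": [0,0,0.15],"fingers": 0.6},
    {"twist": [0,0,0],"offset": [0,0,0.21],"fingers": 0.6},
    {"twist": [0,0,0],"offset": [0,0,0.23],"fingers": 0.6},
    {"twist": [0,0,0],"offset": [0,0,0.23],"fingers": 0.6},
  ],
)

```text
time_s: 1.7
ee_pos: [467.5, -233.6, 23.3]
tcp_rot: [1.0, -0.0, -0.0, 0.0]
contact_force: [-0.3, -0.6, 0.8]
finger_gap: 0.598
grip_force: 0.0
```

```bash
python3 -c "
from h import *
go([468.7,-230.5,22.5])"
```

```text
t 1.7 tcp [ 467.5 -233.6   23.3] gap 0.598 offset [ 0.005 -0.012  0.003] twist [ 0.  0. -0.]
```

Request:
step_arm(
  series=[
    {"twist": [0,0,0],"offset": [0.005,-0.012,0.003],"fingers": 0.6},
    {"twist": [0,0,0],"offset": [0.005,-0.012,0.003],"fingers": 0.6},
    {"twist": [0,0,0],"offset": [0.005,-0.012,0.003],"fingers": 0.35},
    {"twist": [0,0,0],"offset": [0.005,-0.012,0.003],"fingers": 0.2},
    {"twist": [0,0,0],"offset": [0.005,-0.012,0.003],"fingers": 0.2},
    {"twist": [0,0,0],"offset": [0.005,-0.012,0.003],"fingers": 0.2},
    {"twist": [0,0,0],"offset": [0.005,-0.012,0.003],"fingers": 0.2},
    {"twist": [0,0,0],"offset": [0.005,-0.012,0.003],"fingers": 0.2},
  ],
)

```text
time_s: 2.37
ee_pos: [469.3, -229.5, 22.3]
tcp_rot: [1.0, 0.0, 0.0, 0.0]
contact_force: [-0.1, 0.6, 1.2]
finger_gap: 0.248
grip_force: 30.0
```

Request:
step_arm(
  series=[
    {"twist": [0,0,0],"offset": [0,0,-0.04],"fingers": 0.2},
    {"twist": [0,0,0],"offset": [0,0,-0.1],"fingers": 0.2},
    {"twist": [0,0,0],"offset": [0,0,-0.2],"fingers": 0.2},
    {"twist": [0,0,0],"offset": [0,0,-0.35],"fingers": 0.2},
    {"twist": [0,0,0],"offset": [0,0,-0.5],"fingers": 0.2},
    {"twist": [0,0,0],"offset": [0,0,-0.6],"fingers": 0.2},
    {"twist": [0,0,0],"offset": [0,0,-0.6],"fingers": 0.2},
  ],
)

```text
time_s: 2.95
ee_pos: [470.8, -230.7, 178.1]
tcp_rot: [1.0, 0.001, 0.004, 0.003]
contact_force: [-0.1, 0.0, -0.3]
finger_gap: 0.252
grip_force: 30.0
```

```bash
python3 -c "
from h import *
go([410,114,230],0)
go([410,114,230],40)"
```

```text
t 2.95 tcp [ 470.8 -230.7  178.1] gap 0.252 offset [-0.24  -1.378 -0.218] twist [ 0.002 -0.002  0.   ]
t 2.95 tcp [ 470.8 -230.7  178.1] gap 0.252 offset [-0.24  -1.378 -0.218] twist [0.002 0.22  0.001]
```

Request:
step_arm(
  series=[
    {"twist": [0,0.03,0],"offset": [-0.1,-0.1,-0.1],"fingers": 0.2},
    {"twist": [0,0.06,0],"offset": [-0.24,-0.24,-0.2],"fingers": 0.2},
    {"twist": [0,0.09,0],"offset": [-0.24,-0.38,-0.21],"fingers": 0.2},
    {"twist": [0,0.12,0],"offset": [-0.24,-0.52,-0.21],"fingers": 0.2},
    {"twist": [0,0.15,0],"offset": [-0.24,-0.66,-0.21],"fingers": 0.2},
    {"twist": [0,0.18,0],"offset": [-0.24,-0.8,-0.21],"fingers": 0.2},
    {"twist": [0,0.21,0],"offset": [-0.24,-0.92,-0.21],"fingers": 0.2},
    {"twist": [0,0.222,0],"offset": [-0.24,-0.99,-0.21],"fingers": 0.2},
    {"twist": [0,0.222,0],"offset": [-0.24,-1.0,-0.21],"fingers": 0.2},
    {"twist": [0,0.222,0],"offset": [-0.24,-1.0,-0.21],"fingers": 0.2},
  ],
)

```text
time_s: 3.78
ee_pos: [408.7, 21.1, 224.7]
tcp_rot: [0.94, 0.001, 0.341, -0.0]
contact_force: [-0.7, -0.4, 0.1]
finger_gap: 0.253
grip_force: 30.0
```

```bash
python3 -c "
from h import *
print(r.get_obs()['joints'])
go([430,114,220],40)"
```

```text
[-0.39991189 -0.27303694  2.29706239  0.52760378  0.52268888  0.78705098]
t 3.78 tcp [408.7  21.1 224.7] gap 0.253 offset [ 0.054 -0.371  0.07 ] twist [-0.001  0.001  0.001]
```

```bash
python3 -c "
from h import *
go([469,114.7,167],40)"
```

```text
t 3.78 tcp [408.7  21.1 224.7] gap 0.253 offset [ 0.038 -0.374  0.332] twist [-0.001  0.001  0.001]
```

Request:
step_arm(
  series=[
    {"twist": [0,0,0],"offset": [0.038,-0.14,0.0],"fingers": 0.2},
    {"twist": [0,0,0],"offset": [0.038,-0.28,0.1],"fingers": 0.2},
    {"twist": [0,0,0],"offset": [0.038,-0.36,0.22],"fingers": 0.2},
    {"twist": [0,0,0],"offset": [0.038,-0.374,0.31],"fingers": 0.2},
    {"twist": [0,0,0],"offset": [0.038,-0.374,0.332],"fingers": 0.2},
    {"twist": [0,0,0],"offset": [0.038,-0.374,0.332],"fingers": 0.2},
    {"twist": [0,0,0],"offset": [0.038,-0.374,0.332],"fingers": 0.2},
  ],
)

```text
time_s: 4.37
ee_pos: [470.0, 113.0, 166.9]
tcp_rot: [0.94, 0.0, 0.341, 0.0]
contact_force: [-0.7, -0.1, -0.2]
finger_gap: 0.25
grip_force: 30.0
```

Run:
```python
from h import *
go([539.8,114.7,82.8],40)
o=[]
P=r.get_obs()["ee_pos"]
for n in("top","side"):
    p,d=r.snapshot(n);np.savez(f"{n}1.npz",p=p,d=d)
    K,T=cam(n)
    f=lambda X:(lambda q:q[:2]/q[2])(K@(T[:3,:3]@np.array(X)+T[:3,3]))
    q=f(P);q2=f(P-5.5*np.array([.643,0,-.766]))
    print(n,q,q2)
    x,y=int(q2[0])-50,int(q2[1])-50
    c=cv2.resize(p[y:y+100,x:x+100],(400,400),interpolation=cv2.INTER_CUBIC)
    for k,col in((q,(255,0,0)),(q2,(0,255,0))): cv2.drawMarker(c,tuple(int(v) for v in (k-[x,y]+.5)*4),col,0,10)
    o.append(c)
cv2.imwrite("pics/c2.png",cv2.convertScaleAbs(np.hstack(o)[...,::-1],alpha=1.4))
```

```text
t 4.37 tcp [470.  113.  166.9] gap 0.25 offset [-0.001 -0.007  0.437] twist [0.    0.001 0.   ]
top [275.03960711 252.05804121] [274.88380713 253.43153741]
side [315.75877492 261.23146504] [316.87700645 261.05899048]
```

View pics/c2.png

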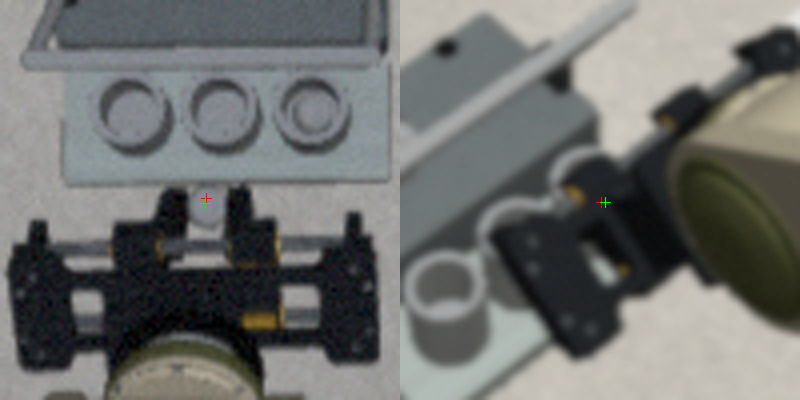

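The ball is held between the fingers at top-view crop (208,206), within about 2 mm of the prediction. I'll advance along the tool axis.

Request:
step_arm(
  series=[
    {"twist": [0,0,0],"offset": [0,0,0.12],"fingers": 0.2},
    {"twist": [0,0,0],"offset": [0,0,0.24],"fingers": 0.2},
    {"twist": [0,0,0],"offset": [0,0,0.34],"fingers": 0.2},
    {"twist": [0,0,0],"offset": [0,0,0.4],"fingers": 0.2},
    {"twist": [0,0,0],"offset": [0,0,0.42],"fingers": 0.2},
    {"twist": [0,0,0],"offset": [0,0,0.43],"fingers": 0.2},
    {"twist": [0,0,0],"offset": [0,0,0.43],"fingers": 0.2},
    {"twist": [0,0,0],"offset": [0,0,0.43],"fingers": 0.2},
  ],
)

```text
time_s: 5.13
ee_pos: [541.6, 112.1, 93.1]
tcp_rot: [0.941, 0.0, 0.338, -0.001]
contact_force: [-0.3, -0.3, -1.3]
finger_gap: 0.249
grip_force: 30.0
```

Run:
```python
from h import *
go([540.6,115,83],40)
o=[]
for n,(x,y) in(("top",(230,180)),("side",(250,210))):
    p,d=r.snapshot(n)
    o.append(cv2.resize(p[y:y+100,x:x+100],(400,400),interpolation=cv2.INTER_CUBIC))
cv2.imwrite("pics/c3.png",cv2.convertScaleAbs(np.hstack(o)[...,::-1],alpha=1.4))
go([540.6,115,83],40)
```

```text
t 5.13 tcp [541.6 112.1  93.1] gap 0.249 offset [-0.029 -0.011  0.029] twist [-0.001  0.003 -0.   ]
t 5.23 tcp [541.5 112.2  93.1] gap 0.254 offset [-0.028 -0.011  0.029] twist [-0.001  0.003 -0.   ]
```

View pics/c3.png

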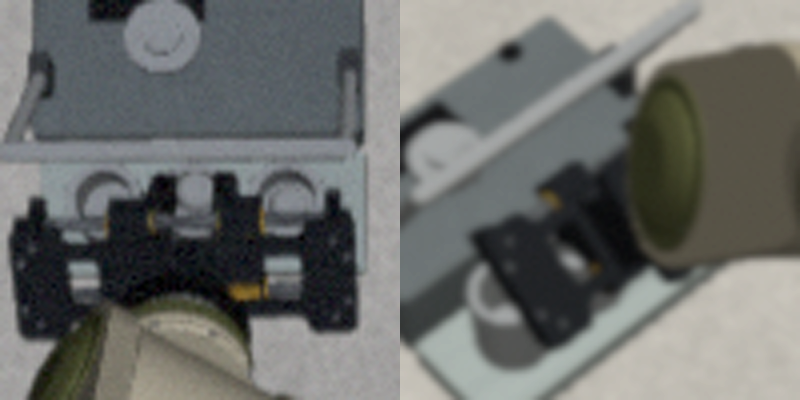

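The hand stopped with the TCP about 10 mm above target and no contact. I'll check for a joint limit.

```bash
python3 -c "
from h import *
o=r.get_obs();print(o['joints'].round(3),o['joint_velocities'].round(3),o['contact_force'],o['tau'].round(1))"
```

```text
[-0.013  0.359  2.077  0.593  0.019  0.969] [ 0.006  0.004 -0.    -0.133 -0.003  0.138] [-0.08237179  1.04179266  0.69300137] [  0.  -34.1 -17.2   1.3  -1.5  -1.3]
```

Joint 5 is at its lower limit (0.02). I'll back off along the tool axis and reduce the tilt to about 31°. The bar clearance there is still about 15 mm.

Request:
step_arm(
  series=[
    {"twist": [0,0,0],"offset": [0,0,-0.08],"fingers": 0.2},
    {"twist": [0,0,0],"offset": [0,0,-0.18],"fingers": 0.2},
    {"twist": [0,-0.02,0],"offset": [0,0,-0.25],"fingers": 0.2},
    {"twist": [0,-0.05,0],"offset": [0,0,-0.25],"fingers": 0.2},
    {"twist": [0,-0.05,0],"offset": [0,0,-0.25],"fingers": 0.2},
    {"twist": [0,-0.05,0],"offset": [0,0,-0.25],"fingers": 0.2},
  ],
)

```text
time_s: 5.73
ee_pos: [502.2, 112.5, 140.9]
tcp_rot: [0.964, 0.001, 0.264, -0.001]
contact_force: [0.7, 0.6, -0.4]
finger_gap: 0.25
grip_force: 30.0
```

```bash
python3 -c "
from h import *
print(r.get_obs()['joints'].round(3))
a=np.radians(31);B=np.array([537,115,88]);z=np.array([np.sin(a),0,-np.cos(a)])
for b in(60,0): print((B+5.5*z-b*z).round(1));go(B+5.5*z-b*z,31)"
```

```text
[-0.012  0.2    2.041  0.025  0.366  1.537]
[508.9 115.  134.7]
t 5.73 tcp [502.2 112.5 140.9] gap 0.25 offset [ 0.011 -0.01   0.035] twist [-0.001  0.002  0.   ]
[539.8 115.   83.3]
t 5.73 tcp [502.2 112.5 140.9] gap 0.25 offset [ 0.012 -0.009  0.275] twist [-0.001  0.002  0.   ]
```

Request:
step_arm(
  series=[
    {"twist": [0,0,0],"offset": [0.011,-0.01,0.07],"fingers": 0.2},
    {"twist": [0,0,0],"offset": [0.012,-0.01,0.14],"fingers": 0.2},
    {"twist": [0,0,0],"offset": [0.012,-0.01,0.18],"fingers": 0.2},
    {"twist": [0,0,0],"offset": [0.012,-0.01,0.2],"fingers": 0.2},
    {"twist": [0,0,0],"offset": [0.012,-0.01,0.2],"fingers": 0.2},
  ],
)

```text
time_s: 6.15
ee_pos: [528.6, 115.4, 96.4]
tcp_rot: [0.965, 0.001, 0.261, -0.001]
contact_force: [-0.9, -0.1, -1.0]
finger_gap: 0.252
grip_force: 30.0
```

```bash
python3 -c "
from h import *
print(r.get_obs()['joints'].round(3))
a=np.radians(31);B=np.array([537,115,88]);z=np.array([np.sin(a),0,-np.cos(a)])
go(B+5.5*z,31)"
```

```text
[-0.004  0.337  2.005  0.02   0.272  1.547]
t 6.15 tcp [528.6 115.4  96.4] gap 0.252 offset [0.012 0.002 0.068] twist [-0.001  0.004  0.   ]
```

Request:
step_arm(
  series=[
    {"twist": [0,0,0],"offset": [0.012,0.001,0.04],"fingers": 0.2},
    {"twist": [0,0,0],"offset": [0.012,0.001,0.068],"fingers": 0.2},
    {"twist": [0,0,0],"offset": [0.012,0.001,0.068],"fingers": 0.2},
    {"twist": [0,0,0],"offset": [0.012,0.001,0.068],"fingers": 0.2},
  ],
)

```text
time_s: 6.48
ee_pos: [540.0, 115.5, 84.8]
tcp_rot: [0.965, 0.001, 0.262, -0.002]
contact_force: [0.3, -0.2, -0.8]
finger_gap: 0.255
grip_force: 30.0
```

Run:
```python
from h import *
a=np.radians(31);B=np.array([537,115,88]);z=np.array([np.sin(a),0,-np.cos(a)])
o=[];P=r.get_obs()["ee_pos"]-5.5*z
for n,(x,y) in(("top",(230,180)),("side",(250,210))):
    p,d=r.snapshot(n);K,T=cam(n)
    c=cv2.resize(p[y:y+100,x:x+100],(400,400),interpolation=cv2.INTER_CUBIC)
    q=K@(T[:3,:3]@P+T[:3,3]);q=q[:2]/q[2];cv2.drawMarker(c,tuple(int(v) for v in (q-[x,y]+.5)*4),(0,255,0),0,10)
    o.append(c)
cv2.imwrite("pics/c4.png",cv2.convertScaleAbs(np.hstack(o)[...,::-1],alpha=1.4))
go(B+5.5*z,31);print(r.get_obs()['joints'].round(3))
```

```text
t 6.58 tcp [540.1 115.6  85.2] gap 0.255 offset [-0.005  0.002  0.006] twist [-0.001  0.003  0.   ]
[-0.004  0.379  1.982  0.023  0.25   1.544]
```

View pics/c4.png

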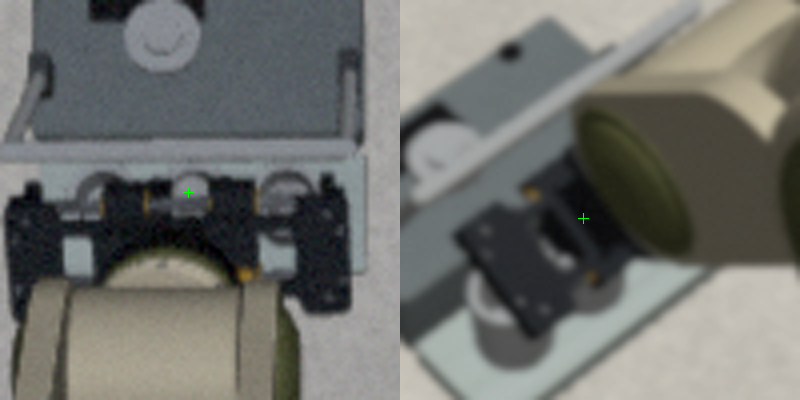

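The ball shows at about (191,192) in the top crop. The jar centre projects to about (195,199), so the ball is slightly too far back. I'll fit the ball from top-camera depth to measure the offset.

```bash
cat >> h.py <<'E'
from scipy.optimize import least_squares
def ball(guess):
    p,d=r.snapshot("top");X=cloud("top",d);g=p.mean(-1)
    m=(np.linalg.norm(X-guess,axis=-1)<18)&(g>75)&(d>0)
    Q=X[m]
    s=least_squares(lambda c:np.linalg.norm(Q-c,axis=1)-12,guess,loss="soft_l1")
    print("ball n",m.sum(),s.x.round(1),"rms",np.sqrt(np.mean(s.fun**2)).round(2));return s.x
E
python3 - <<'E'
from h import *
a=np.radians(31);z=np.array([np.sin(a),0,-np.cos(a)])
P=r.get_obs()["ee_pos"]-5.5*z;print(P.round(1));ball(P)
E
```

```text
[537.3 115.6  90. ]
ball n 34 [533.8 114.3  91.1] rms 2.08
```

Run:
```python
from h import *
p,d=r.snapshot("top");g=p.mean(-1).astype(int)
print(g[218:238,268:288]); X=cloud("top",d); print(X[218:238,268:288,2].round().astype(int))
```

```text
[[ 99  97  97  96  95  99  95  96  95  95  96  94  97  98  96  94  95  96
   99  95]
 [ 90  89  91  90  90  91  90  89  89  85  83  83  87  86  86  85  86  87
   86  85]
 [ 87  86  90  90  89  89  88  87  85  77  82  78  85  84  84  86  86  87
   88  87]
 [104 105 105 104  96 100  99  99  95  94  93  97  96  97  99 102 101 105
  102 105]
 [105 104 104 102  90  96  99  97  88  82  82  85  82  86  96  96  97 100
   93 102]
 [ 94  90  98  90  91  97  89  75  71  68  69  56  42  57  72  81  80  76
   70  87]
 [ 54  54  69  56  67  81  66  77  88  90  88  78  62  46  33  36  39  29
   29  42]
 [ 14  17  22  16  35  57  80  92  97  99  98  96  88  60  22  17  18  15
    8  18]
 [  6   0   7  10  22  65  87  98 101  99  95  97  95  77  28  16  19  18
   17  12]
 [ 19  16  15   0  25  69  90  98 101  96  96  95  98  81  34  21  23  27
   23  20]
 [ 18  23  16  21  32  71  84  91  87  84  86  84  86  82  40  25  24  20
   20  23]
 [ 41  37  42  38  39  56  58  67  65  56  56  55  53  59  37  25  23  18
   23  19]
 [ 59  57  56  54  51  54  51  56  55  54  51  46  43  47  42  26  22  23
   21 
[... 2001 characters left out ...]
6  170  167  167  169  168  166  170
   171  178  175  173  175  176]
 [ 163  164  164  166  169  165  171  163  164  164  162  168  167  165
   161  176  176  171  172  173]
 [ 122  125  123  126   98   34   29   91   98   91   93   96   27  126
   131  173  175  172  174  170]
 [ 184  180  184  187  182  183  181  183  186  177  181  182  187  188
   180  186  185  186  187  182]
 [ 180  187  187  186  189  189  186  186  189  184  185  189  186  192
   193  197  192  189  188  192]
 [ 190  189  197  195  190  192  196  194  193  195  193  194  198  193
   191  190  187  190  187  188]
 [ 197  196  200  231  227  230  234  228  231  227  228  195  203  197
   186  187  193  192  189  187]]
```

Ball's back edge is at row 223.8 and its centre at about (277.3, 228.9). The jar's axis at that height projects to about (278, 228.8), so it is centred and I can release.

Request:
step_arm(
  series=[
    {"twist": [0,0,0],"offset": [0,0,0],"fingers": 0.45},
    {"twist": [0,0,0],"offset": [0,0,0],"fingers": 0.45},
    {"twist": [0,0,0],"offset": [0,0,0],"fingers": 0.45},
    {"twist": [0,0,0],"offset": [0,0,0],"fingers": 0.45},
    {"twist": [0,0,0],"offset": [0,0,-0.1],"fingers": 0.45},
    {"twist": [0,0,0],"offset": [0,0,-0.25],"fingers": 0.45},
    {"twist": [0,0,0],"offset": [0,0,-0.4],"fingers": 0.45},
    {"twist": [0,0,0],"offset": [0,0,-0.55],"fingers": 0.45},
    {"twist": [0,0,0],"offset": [0,0,-0.6],"fingers": 0.45},
    {"twist": [0,0,0],"offset": [0,0,-0.6],"fingers": 0.45},
  ],
)

```text
time_s: 7.52
ee_pos: [464.6, 115.2, 217.6]
tcp_rot: [0.964, 0.001, 0.265, -0.002]
contact_force: [1.3, -0.1, 0.2]
finger_gap: 0.449
grip_force: 0.0
```

Run:
```python
from h import *
o=[]
for n,(x,y) in(("top",(230,180)),("side",(250,210))):
    p,d=r.snapshot(n);o.append(cv2.resize(p[y:y+100,x:x+100],(400,400),interpolation=cv2.INTER_CUBIC))
cv2.imwrite("pics/c5.png",cv2.convertScaleAbs(np.hstack(o)[...,::-1],alpha=1.4))
go([535.5,-233,180],0)
```

```text
t 7.62 tcp [464.6 115.  214.1] gap 0.45 offset [0.174 1.393 0.256] twist [-0.001 -0.169  0.001]
```

View pics/c5.png

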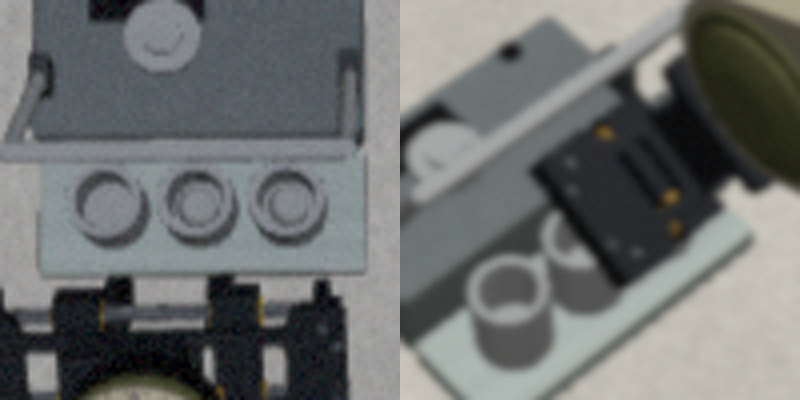

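The middle jar now holds a ball. Next is the second ball.

Request:
step_arm(
  series=[
    {"twist": [0,0,0],"offset": [0,0.12,0],"fingers": 0.5},
    {"twist": [0,0,0],"offset": [0,0.28,0],"fingers": 0.55},
    {"twist": [0,-0.03,0],"offset": [0.05,0.44,0.03],"fingers": 0.6},
    {"twist": [0,-0.06,0],"offset": [0.1,0.6,0.06],"fingers": 0.6},
    {"twist": [0,-0.09,0],"offset": [0.17,0.76,0.1],"fingers": 0.6},
    {"twist": [0,-0.12,0],"offset": [0.17,0.92,0.1],"fingers": 0.6},
    {"twist": [0,-0.15,0],"offset": [0.17,1.0,0.1],"fingers": 0.6},
    {"twist": [0,-0.169,0],"offset": [0.17,1.0,0.1],"fingers": 0.6},
    {"twist": [0,-0.169,0],"offset": [0.17,1.0,0.1],"fingers": 0.6},
  ],
)

```text
time_s: 8.37
ee_pos: [515.4, -136.3, 210.6]
tcp_rot: [1.0, 0.0, -0.003, -0.002]
contact_force: [1.5, 0.3, -0.7]
finger_gap: 0.597
grip_force: 0.0
```

```bash
python3 -c "
from h import *
go([537,-231.5,80],0)"
```

```text
t 8.37 tcp [ 515.4 -136.3  210.6] gap 0.597 offset [0.09  0.383 0.52 ] twist [-0.001  0.002  0.   ]
```

Request:
step_arm(
  series=[
    {"twist": [0,0,0],"offset": [0.06,0.13,0.05],"fingers": 0.6},
    {"twist": [0,0,0],"offset": [0.09,0.26,0.12],"fingers": 0.6},
    {"twist": [0,0,0],"offset": [0.09,0.36,0.2],"fingers": 0.6},
    {"twist": [0,0,0],"offset": [0.09,0.383,0.34],"fingers": 0.6},
    {"twist": [0,0,0],"offset": [0.09,0.383,0.46],"fingers": 0.6},
    {"twist": [0,0,0],"offset": [0.09,0.383,0.52],"fingers": 0.6},
    {"twist": [0,0,0],"offset": [0.09,0.383,0.52],"fingers": 0.6},
    {"twist": [0,0,0],"offset": [0.09,0.383,0.52],"fingers": 0.6},
  ],
)

```text
time_s: 9.03
ee_pos: [536.9, -229.4, 82.5]
tcp_rot: [1.0, 0.002, -0.001, -0.002]
contact_force: [0.7, 1.0, 0.3]
finger_gap: 0.603
grip_force: 0.0
```

```bash
python3 -c "
from h import *
go([537,-231.5,22.5],0)"
```

```text
t 9.03 tcp [ 536.9 -229.4   82.5] gap 0.603 offset [0.001 0.009 0.24 ] twist [-0.001  0.001  0.001]
```

Request:
step_arm(
  series=[
    {"twist": [0,0,0],"offset": [0,0.008,0.13],"fingers": 0.6},
    {"twist": [0,0,0],"offset": [0,0.008,0.2],"fingers": 0.6},
    {"twist": [0,0,0],"offset": [0,0.008,0.23],"fingers": 0.6},
    {"twist": [0,0,0],"offset": [0,0.008,0.23],"fingers": 0.6},
    {"twist": [0,0,0],"offset": [0,0.008,0.23],"fingers": 0.6},
  ],
)

```text
time_s: 9.45
ee_pos: [537.9, -232.3, 27.3]
tcp_rot: [1.0, 0.002, 0.0, -0.001]
contact_force: [0.2, 0.5, 0.0]
finger_gap: 0.601
grip_force: 0.0
```

```bash
python3 -c "
from h import *
go([537,-231.5,22.5],0)"
```

```text
t 9.45 tcp [ 537.9 -232.3   27.3] gap 0.601 offset [-0.003 -0.003  0.019] twist [-0.    -0.     0.001]
```

Request:
step_arm(
  series=[
    {"twist": [0,0,0],"offset": [-0.003,-0.003,0.018],"fingers": 0.6},
    {"twist": [0,0,0],"offset": [-0.003,-0.003,0.018],"fingers": 0.6},
    {"twist": [0,0,0],"offset": [-0.003,-0.003,0.018],"fingers": 0.35},
    {"twist": [0,0,0],"offset": [-0.003,-0.003,0.018],"fingers": 0.2},
    {"twist": [0,0,0],"offset": [-0.003,-0.003,0.018],"fingers": 0.2},
    {"twist": [0,0,0],"offset": [-0.003,-0.003,0.018],"fingers": 0.2},
    {"twist": [0,0,0],"offset": [-0.003,-0.003,0.018],"fingers": 0.2},
    {"twist": [0,0,0],"offset": [-0.003,-0.003,0.018],"fingers": 0.2},
  ],
)

```text
time_s: 10.12
ee_pos: [536.4, -231.4, 21.5]
tcp_rot: [1.0, 0.001, -0.0, -0.001]
contact_force: [-0.1, -0.1, 0.1]
finger_gap: 0.252
grip_force: 30.0
```

Request:
step_arm(
  series=[
    {"twist": [0,0,0],"offset": [0,0,-0.04],"fingers": 0.2},
    {"twist": [0,0,0],"offset": [0,0,-0.1],"fingers": 0.2},
    {"twist": [0,0,0],"offset": [0,0,-0.2],"fingers": 0.2},
    {"twist": [0,0,0],"offset": [-0.1,0,-0.32],"fingers": 0.2},
    {"twist": [0,0,0],"offset": [-0.2,0,-0.44],"fingers": 0.2},
    {"twist": [0,0,0],"offset": [-0.3,-0.05,-0.56],"fingers": 0.2},
    {"twist": [0,0,0],"offset": [-0.4,-0.12,-0.66],"fingers": 0.2},
    {"twist": [0,0,0],"offset": [-0.46,-0.24,-0.72],"fingers": 0.2},
    {"twist": [0,0,0],"offset": [-0.46,-0.36,-0.72],"fingers": 0.2},
    {"twist": [0,0,0],"offset": [-0.46,-0.4,-0.72],"fingers": 0.2},
  ],
)

```text
time_s: 10.95
ee_pos: [420.6, -129.6, 203.5]
tcp_rot: [1.0, 0.002, 0.001, -0.001]
contact_force: [1.0, -0.8, -0.2]
finger_gap: 0.251
grip_force: 30.0
```

```bash
cat >> h.py <<'E'
a=np.radians(31);zt=np.array([np.sin(a),0,-np.cos(a)]);B=np.array([538.2,169,88.5])
E
python3 -c "
from h import *
go(B+5.5*zt-120*zt,31)"
```

```text
t 10.95 tcp [ 420.6 -129.6  203.5] gap 0.251 offset [ 0.239 -1.194  0.07 ] twist [-0.001  0.172  0.001]
```

Request:
step_arm(
  series=[
    {"twist": [0,0.03,0],"offset": [0,-0.12,-0.03],"fingers": 0.2},
    {"twist": [0,0.06,0],"offset": [0,-0.26,-0.06],"fingers": 0.2},
    {"twist": [0,0.09,0],"offset": [0,-0.4,-0.06],"fingers": 0.2},
    {"twist": [0,0.12,0],"offset": [0,-0.54,-0.06],"fingers": 0.2},
    {"twist": [0,0.15,0],"offset": [0,-0.68,-0.06],"fingers": 0.2},
    {"twist": [0,0.172,0],"offset": [0,-0.82,-0.06],"fingers": 0.2},
    {"twist": [0,0.172,0],"offset": [0,-0.92,-0.06],"fingers": 0.2},
    {"twist": [0,0.172,0],"offset": [0,-0.98,-0.06],"fingers": 0.2},
    {"twist": [0,0.172,0],"offset": [0,-1.0,-0.06],"fingers": 0.2},
    {"twist": [0,0.172,0],"offset": [0,-1.0,-0.06],"fingers": 0.2},
  ],
)

```text
time_s: 11.78
ee_pos: [420.5, 119.0, 217.5]
tcp_rot: [0.964, 0.002, 0.266, -0.002]
contact_force: [-0.4, -0.3, -0.8]
finger_gap: 0.252
grip_force: 30.0
```

```bash
python3 -c "
from h import *
print(r.get_obs()['joints'].round(3))
go(B+5.5*zt-90*zt,31)"
```

```text
[ 0.005 -0.108  2.127  0.004  0.584  1.569]
t 11.78 tcp [420.5 119.  217.5] gap 0.252 offset [ 0.139 -0.198  0.347] twist [-0.002  0.001  0.001]
```

Request:
step_arm(
  series=[
    {"twist": [0,0,0],"offset": [0.03,-0.1,0.03],"fingers": 0.2},
    {"twist": [0,0,0],"offset": [0.08,-0.17,0.11],"fingers": 0.2},
    {"twist": [0,0,0],"offset": [0.139,-0.198,0.2],"fingers": 0.2},
    {"twist": [0,0,0],"offset": [0.139,-0.198,0.3],"fingers": 0.2},
    {"twist": [0,0,0],"offset": [0.139,-0.198,0.347],"fingers": 0.2},
    {"twist": [0,0,0],"offset": [0.139,-0.198,0.347],"fingers": 0.2},
    {"twist": [0,0,0],"offset": [0.139,-0.198,0.347],"fingers": 0.2},
  ],
)

```text
time_s: 12.37
ee_pos: [494.8, 167.0, 160.6]
tcp_rot: [0.964, 0.001, 0.266, -0.001]
contact_force: [-0.1, -0.1, -0.1]
finger_gap: 0.256
grip_force: 30.0
```

```bash
python3 -c "
from h import *
print(r.get_obs()['joints'].round(3))
go(B+5.5*zt,31)"
```

```text
[ 0.132  0.189  1.989 -0.155  0.434  1.825]
t 12.37 tcp [494.8 167.  160.6] gap 0.256 offset [ 0.001 -0.007  0.359] twist [-0.001  0.001  0.   ]
```

Request:
step_arm(
  series=[
    {"twist": [0,0,0],"offset": [0.002,-0.007,0.12],"fingers": 0.2},
    {"twist": [0,0,0],"offset": [0.002,-0.007,0.22],"fingers": 0.2},
    {"twist": [0,0,0],"offset": [0.002,-0.007,0.29],"fingers": 0.2},
    {"twist": [0,0,0],"offset": [0.002,-0.007,0.33],"fingers": 0.2},
    {"twist": [0,0,0],"offset": [0.002,-0.007,0.35],"fingers": 0.2},
    {"twist": [0,0,0],"offset": [0.002,-0.007,0.355],"fingers": 0.2},
    {"twist": [0,0,0],"offset": [0.002,-0.007,0.355],"fingers": 0.2},
    {"twist": [0,0,0],"offset": [0.002,-0.007,0.355],"fingers": 0.2},
  ],
)

```text
time_s: 13.03
ee_pos: [540.9, 169.9, 86.1]
tcp_rot: [0.964, 0.001, 0.267, -0.002]
contact_force: [0.3, -0.7, 0.1]
finger_gap: 0.255
grip_force: 30.0
```

Run:
```python
from h import *
p,d=r.snapshot("top");g=p.mean(-1).astype(int);print(g[218:234,246:266])
print(r.get_obs()['joints'].round(3));go(B+5.5*zt,31)
P=r.get_obs()["ee_pos"]-5.5*zt;K,T=cam("top")
for X in (P,[535.7,167.1,71.5],[535.7,167.1,P[2]]):
    q=K@(T[:3,:3]@np.array(X)+T[:3,3]);print((q[:2]/q[2]).round(1))
```

```text
[[101  99  97  97  98 100  96 100  98  98  97  98  97  98  96  97  97  99
   98  98]
 [ 93  92  95  90  93  93  92  93  89  91  90  91  89  90  91  87  86  87
   90  90]
 [ 88  90  89  88  86  88  89  85  87  85  84  87  85  83  78  87  87  85
   85  86]
 [104 104 105 103 103 102  99 100  96  94  99  98  98  96  86  99 102 105
  103 105]
 [107 104 104 102 102  99 101  89  88  82  85  87  88  97  94  95 101 106
  106 106]
 [ 97 103 101  97  96  90  87  80  69  61  53  54  57  75  84  86  84  89
   98 105]
 [ 73  82  83  77  90  77  76  87  87  83  74  54  39  30  44  45  42  43
   71  87]
 [ 27  31  33  46  77  84  92  96  97  94  89  79  37  16  10  15  18  15
   29  40]
 [  4   0  14  33  79  94  99  98  97  98  97  90  43  21  15  10  15  12
   10  18]
 [  8  14   5  47  82  97  99 101  98  99  93  97  40  19  19  20  14  10
    8  16]
 [ 15   3  19  51  84  97 100  97  96  98  90  88  37  24  24  20  20  15
   20  26]
 [ 24  44  32  54  74  86  89  90  89  89  72  69  35  26  14  23  19  25
   18  26]
 [ 47  70  56  54  57  60  63  60  65  70  64  56  28  22  23  19  20  24
   22  18]
 [ 55  58  60  61  59  55  56  62  63  65  63  62  37  15  22  21  15  27
   19  18]
 [ 47  43  44  42  46  54  54  58  55  55  59  45  31  24  20  26  26  17
    9  25]
 [ 36  27  24  42  43  68  67  61  61  66  68  33  34  25  20  15  18  18
   22  21]]
[ 0.125  0.407  1.937 -0.231  0.266  1.9  ]
t 13.08 tcp [540.9 169.9  86.1] gap 0.25 offset [-0.004  0.004  0.008] twist [-0.001  0.     0.   ]
[253.3 227.6]
[255.5 229.9]
[254.5 228.6]
```

The ball's centre is about (253.5, 228.8) and the jar axis projects to (254.5, 228.6). I'll shift 1.5 mm, then release.

Request:
step_arm(
  series=[
    {"twist": [0,0,0],"offset": [-0.001,0.006,0.004],"fingers": 0.2},
    {"twist": [0,0,0],"offset": [-0.001,0.006,0.004],"fingers": 0.2},
    {"twist": [0,0,0],"offset": [-0.001,0.006,0.004],"fingers": 0.2},
    {"twist": [0,0,0],"offset": [-0.001,0.006,0.004],"fingers": 0.45},
    {"twist": [0,0,0],"offset": [-0.001,0.006,0.004],"fingers": 0.45},
    {"twist": [0,0,0],"offset": [-0.001,0.006,0.004],"fingers": 0.45},
    {"twist": [0,0,0],"offset": [-0.001,0.006,0.004],"fingers": 0.45},
    {"twist": [0,0,0],"offset": [-0.001,0.006,-0.1],"fingers": 0.45},
    {"twist": [0,0,0],"offset": [0,0,-0.25],"fingers": 0.45},
    {"twist": [0,0,0],"offset": [0,0,-0.4],"fingers": 0.45},
  ],
)

```text
time_s: 13.92
ee_pos: [488.4, 169.4, 171.1]
tcp_rot: [0.964, 0.001, 0.265, -0.002]
contact_force: [0.1, -0.4, -1.0]
finger_gap: 0.451
grip_force: 0.0
```

Request:
step_arm(
  series=[
    {"twist": [0,0,0],"offset": [0,0,-0.15],"fingers": 0.45},
    {"twist": [0,0,0],"offset": [0,0,-0.3],"fingers": 0.45},
    {"twist": [0,0,0],"offset": [0,0,-0.4],"fingers": 0.45},
    {"twist": [0,0,0],"offset": [0,0,-0.4],"fingers": 0.45},
    {"twist": [0,0,0],"offset": [0,0,-0.4],"fingers": 0.45},
  ],
)

```text
time_s: 14.33
ee_pos: [438.2, 169.2, 257.4]
tcp_rot: [0.964, 0.001, 0.268, -0.002]
contact_force: [0.5, -0.1, -0.8]
finger_gap: 0.449
grip_force: 0.0
```

Run:
```python
from h import *
p,d=r.snapshot("top")
c=lambda x:cv2.resize(p[190:290,x:x+100],(400,400),interpolation=cv2.INTER_CUBIC)
cv2.imwrite("pics/c6.png",cv2.convertScaleAbs(np.hstack([c(230),c(360)])[...,::-1],alpha=1.4))
go([0,0,0])
```

```text
t 14.38 tcp [438.1 169.  256. ] gap 0.449 offset [-2.03   0.674 -0.023] twist [-0.001 -0.172  0.001]
```

View pics/c6.png

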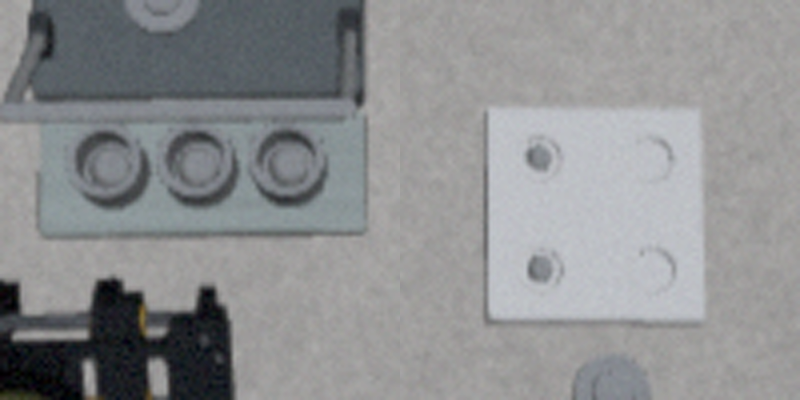

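All three jars, at crop (110/200/290,165), hold a ball. Both small balls are still in the tray, and the gripper is clear.

```bash
python3 -c "
from plant import r
print(r.hand_in())"
```

```text
the job is handed in; nothing more can be done
None
```

I dropped one large ball into each of the two empty jars and left everything else in place, then handed in at about 14.4 s; while approaching the first jar, joint 5 briefly read 0.019 against its 0.02 limit before I backed off, and no verdict was returned.

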